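# Restock the countertop chiller and set its cold-air vent

### The arm

A 6-joint arm with a two-finger parallel gripper is mounted at the origin on the work surface. World frame = base frame: x ahead of the robot, y to its left, z up, the work surface at z = 0. Lengths are in mm, angles in rad, forces in N, time in s.
With the tool pointing down it reaches from about 275 to 1000 mm from the base axis. Payload 8.4 kg.
Tool frame: the origin (TCP) lies on the centre line of the jaws, within the pads' length; the fingertips stand r.tip_reach ahead of it and the grasp point (between the pads) lies 11 mm behind it (r.tip_reach is the distance from the TCP to the fingertips, in mm); z points along the fingers, y is the line along which they close (so a half turn about z gives the same grasp; the last joint's range is limited). The gripper opens to 85 mm and grips with 20 to 120 N. Pads are 22 mm wide; open, the fingers measure 114 mm over their backs; the gripper's body (76 mm by 85 mm) begins 54 mm behind the grasp point. The pads swing forward as they close: fully open they stand 13 mm farther back than shut.
Start: joints at [-1.255, 0.353, 1.633, -0, 1.155, -0.002], TCP at [195.297, -593.706, 239.281] pointing down, gripper open.
Joint ranges: [-2.63, 2.63], [-0.92, 2.1], [0.06, 2.66], [-1.3, 4.44], [0, 2.69], [-3.02, 3.02]. Speed limits (rad/s): [2.22, 2.22, 2.79, 3.14, 3.14, 3.14].

### API

Orientations are given as [roll, pitch, yaw] about the fixed x, y, z axes, in that order (R = Rz(yaw) Ry(pitch) Rx(roll)).
In Python, from rig import r gives the robot as it stands.
- The arm moves only by the tool carry_out, never from a script. Its argument "targets" is a list of rows, each an object with "dp": the shift along the tool's x, y, z in mm, a list of three; "yaw": the turn about the tool's z in degrees. A call has 1 to 12 rows; each row is the pose to reach, as a shift and turn from the pose commanded when the call began, along the tool's axes at that moment; what a row does not reach only later rows make up. A row lasts 1/8 s, in which the tool goes at most 62.5 mm and 10.7 degrees, less where a joint would pass 70% of its speed; a pose out of reach is approached as far as the arm can. A call with a gripper value outside its range is refused whole. "fingers" is the opening, from -1 (shut) to 1 (fully open), so that 0 is half open, set as the call begins (left out, the last holds). The fingers move at their own pace and stop on an object; "grip_force" is the grip in N (left out, the last holds). Time passes only in rows, so rows that repeat a pose let the fingers close. It gives the time, the measured TCP pose, the force, the opening and the grip force at its end, in the units of the state.
- r.sense(): the state, without advancing time (a new reading comes with each control period).
- r.grab_frame(name): name is "scene" or "top"; returns the picture (480x640x3 uint8, red, green, blue); there is no depth.
- r.get_calibration(name): a dict with "fx", "fy", "cx", "cy" (pixels), "dist_coeffs" ([k1, k2, p1, p2, k3] as OpenCV has them; the pictures are not rectified), "rvec" (rotation vector, rad) and "tvec" (3), from world to camera coordinates, as OpenCV has them. Camera axes: x right, y down, z forward; pixel columns grow to the right and rows downward; lengths in mm; the calibration is good to about 2 mm. A picture is of the moment at which its call begins. get_calibration takes no time and is no camera call.
- r.sign_off(): hands the job in; it is judged then, once.
The state is a dict: "clock": time; "qpos": joint angles; "qvel": joint speeds; "joint_efforts": joint torques, N m; "eef_pos": TCP position; "tcp_rot": TCP orientation; "contact_force": force on the tool from outside, world axes, zero at the start; "wrist_torque": the same for the moment, N m; "opening": opening from 0.0 (shut) to 1.0 (fully open); "grasp_force": force on a finger pad.
Only numpy, scipy, OpenCV 4.12 (cv2) and the standard library are available. Lean on these libraries where they do the work, as an engineer would, in place of code of your own. Each camera call takes 0.05 s, during which the arm holds its last target. There are 200 camera calls.

### The job

Restock the countertop chiller: first slide its flush cold-air vent fully shut. Then take the empty steel beaker out of its well and stand it in the middle of the black rubber mat, and put every lidded condiment pot that stands on the counter upright on the well floor. When all are in, push the sliding lid fully closed against its end frame, and only then slide the vent fully open, leaving the bowls, the sauce bottle and the tumbler where they are.

Things in the scene. Friction and masses are not known exactly. Their poses are not given: they have to be found in the camera images.
- chiller: Fixed grey box, 230 (x) by 400 (y) by 110 mm high; origin at the centre of its underside. x points from its front (vent side, facing the robot) to its back, y along its length to the left. Right half (y < 0): open-topped well. Left half: closed; the open lid rides over it. Front strip 65 mm deep: the vent. End frame on the right wall, at y = -200 mm, 8 mm thick, 124 mm high. Place and yaw vary.
- well (a point): Centre of the well's floor, 20 mm above the counter, axes as the chiller's. The well is 150 mm (x) by 190 mm (y) inside, 90 mm deep with plain walls: room for four pots in two rows of two.
- window (a point): Centre of the vent window in the chiller's dark front strip, at the height of the vent plate's top face (108 mm above the counter), axes as the chiller's. The window is 46 mm (x) by 130 mm (y); its rim is 2 mm higher than the plate. Does not move with the plate. White ticks on its front rim mark where the plate's line stands when shut (y = -30 mm) and when open (y = +30 mm).
- vent_line (a point): Middle of the thin black line across the full width of the vent plate's top face, between two sets of slots. The plate, flat, bright, with dark slots, fills the window and runs on under the cover at both ends: no edge or grip, so press down on it inside the window (about 10 N) and drag it by friction along the chiller's y. It slides against about 1.5 N and stays where left.
- vent (a joint): Travel of the vent plate along the chiller's +y: 0 fully shut (end stop, line at the right tick), 0.060 m fully open (end stop, line at the left tick). Starts part open.
- lid (a joint): Travel of the clear sliding lid along the chiller's +y: 0 closed against the end frame (covers the well), 0.190 m fully open (end stop, well clear). Starts ajar, covering part of the well. It slides against about 2 N of friction and stays where it is left.
- lid_rib (a point): Centre of the top of the lid's rib, an aluminium bar across the lid's middle: 80 mm long (chiller x), 14 mm thick (y), standing 24 mm above the lid, its top 141 mm above the counter. Push it from either side or pinch it from above. The lid is 160 (x) by 192 mm (y), 6 mm thick, its top 117 mm above the counter. Moves with the lid.
- beaker_mid (a point): Empty, plain steel beaker standing upright in the well, under the clear lid or beside it: round, 40 mm across at the foot and 44 mm at the rim, 80 mm high, 0.14 kg. This point is on its axis half-way up, 40 mm above its underside; z points up. It starts within 30 mm of the well's middle along each axis.
- mat: Square black rubber mat fixed on the counter, 120 by 120 by 3 mm, right of the pots; origin at the centre of its underside, x and y along its sides.
- bowls: Stack of white bowls, 110 mm across, 60 mm high; a bystander. Origin at the centre of its underside.
- sauce: Amber sauce bottle, 52 mm across, 150 mm high; a bystander. Origin at the centre of its underside.
- tumbler: Clear tumbler, 68 mm across, 100 mm high; a bystander. Origin at the centre of its underside.
- pot1_mid (a point): Lidded white condiment pot, one of two to four alike on the counter right of the chiller: round body 56 mm across and 46 mm high, a plain round steel knob (22 mm across, 30 mm high) upright on its lid; 76 mm high in all, about 0.18 kg. This point is on its axis half-way up, 38 mm above its underside; z points up through the knob. Absent in some runs.
- pot2_mid (a point): Lidded white condiment pot, one of two to four alike on the counter right of the chiller: round body 56 mm across and 46 mm high, a plain round steel knob (22 mm across, 30 mm high) upright on its lid; 76 mm high in all, about 0.18 kg. This point is on its axis half-way up, 38 mm above its underside; z points up through the knob. Absent in some runs.
- pot3_mid (a point): Lidded white condiment pot, one of two to four alike on the counter right of the chiller: round body 56 mm across and 46 mm high, a plain round steel knob (22 mm across, 30 mm high) upright on its lid; 76 mm high in all, about 0.18 kg. This point is on its axis half-way up, 38 mm above its underside; z points up through the knob. Absent in some runs.
- pot4_mid (a point): Lidded white condiment pot, one of two to four alike on the counter right of the chiller: round body 56 mm across and 46 mm high, a plain round steel knob (22 mm across, 30 mm high) upright on its lid; 76 mm high in all, about 0.18 kg. This point is on its axis half-way up, 38 mm above its underside; z points up through the knob. Absent in some runs.
Mind the look-alikes: they are no part of the job. What is meant by the mat is not pink, white or yellow, and is the larger of those in its own colour.

How it is judged (in metres and radians):
On the way, in this order (a step that is already met when the one before it is completed fails the run):
1. the vent is slid fully shut (value of joint vent below 0.006 m), for 0.2 s.
2. every pot stands upright on the well floor and the empty beaker upright on the mat, the vent still shut (x of pot1_mid in the frame of well between -0.052 and 0.052 m and y of pot1_mid in the frame of well between -0.072 and 0.072 m and z of pot1_mid in the frame of well between 0.03 and 0.046 m and angle between each of pot1_mid, pot2_mid, pot3_mid, pot4_mid, beaker_mid's own z axis and vertical below 0.15 rad and x of pot2_mid in the frame of well between -0.052 and 0.052 m and y of pot2_mid in the frame of well between -0.072 and 0.072 m and z of pot2_mid in the frame of well between 0.03 and 0.046 m and x of pot3_mid in the frame of well between -0.052 and 0.052 m and y of pot3_mid in the frame of well between -0.072 and 0.072 m and z of pot3_mid in the frame of well between 0.03 and 0.046 m and x of pot4_mid in the frame of well between -0.052 and 0.052 m and y of pot4_mid in the frame of well between -0.072 and 0.072 m and z of pot4_mid in the frame of well between 0.03 and 0.046 m and x of beaker_mid in the frame of mat between -0.045 and 0.045 m and y of beaker_mid in the frame of mat between -0.045 and 0.045 m and z of beaker_mid in the frame of mat between 0.035 and 0.051 m and value of joint vent below 0.006 m), for 0.2 s.
3. the lid is pushed fully closed, the vent still shut (value of joint each of lid, vent below 0.006 m), for 0.2 s.
4. the vent is slid fully open with the lid closed (value of joint lid below 0.006 m and value of joint vent above 0.054 m), for 0.2 s.
At the end, for the whole second after the job is handed in: Every pot present stands upright (within 0.15 rad) on the well floor inside the well, the beaker stands upright on the mat (its axis within 45 mm of the middle along each side), the lid is closed (joint within 6 mm of 0) and the vent is open (joint within 6 mm of 0.060) (all of step 4 and x of pot1_mid in the frame of well between -0.052 and 0.052 m and y of pot1_mid in the frame of well between -0.072 and 0.072 m and z of pot1_mid in the frame of well between 0.03 and 0.046 m and angle between each of pot1_mid, pot2_mid, pot3_mid, pot4_mid, beaker_mid's own z axis and vertical below 0.15 rad and x of pot2_mid in the frame of well between -0.052 and 0.052 m and y of pot2_mid in the frame of well between -0.072 and 0.072 m and z of pot2_mid in the frame of well between 0.03 and 0.046 m and x of pot3_mid in the frame of well between -0.052 and 0.052 m and y of pot3_mid in the frame of well between -0.072 and 0.072 m and z of pot3_mid in the frame of well between 0.03 and 0.046 m and x of pot4_mid in the frame of well between -0.052 and 0.052 m and y of pot4_mid in the frame of well between -0.072 and 0.072 m and z of pot4_mid in the frame of well between 0.03 and 0.046 m and x of beaker_mid in the frame of mat between -0.045 and 0.045 m and y of beaker_mid in the frame of mat between -0.045 and 0.045 m and z of beaker_mid in the frame of mat between 0.035 and 0.051 m); the robot touches nothing.
It fails at once if the bowl stack is shifted by more than 30 mm (distance of bowls from where it was at the start of the episode above 0.03 m).
It fails at once if the sauce bottle is shifted by more than 30 mm (distance of sauce from where it was at the start of the episode above 0.03 m).
It fails at once if the tumbler is shifted by more than 30 mm (distance of tumbler from where it was at the start of the episode above 0.03 m).
Of pot1, pot2, pot3, pot4 only 2 to 4 are there at a start; the rules pass over those that are not, and their reading is None.
At some moment in a run one of pot1, pot2, pot3, pot4 may be knocked a few centimetres aside while the robot is not near it.
It also fails if it takes over 210 s, if anything falls off the work surface, if the arm or the gripper's body presses on something with over 40 N, if the wrist force passes 120 N, or if a joint passes its speed limit or range.

## Working session

There is one attempt and no reset: what is moved stays moved. The work goes in short steps, Python scripts to look and compute and a tool call to move; the robot and the scene stay as the last step left them, time stands still between calls to the robot, and variables do not carry over. Pictures are saved under pics/ and viewed, at most 14 in all, crops included, and the job is handed in when it is done.

Besides the shell and the picture viewer there is one more tool, called after "Request:" by a JSON object that holds its "fn" and its "kwargs", one argument or row to a line. carry_out: Moves the arm, as the interface text tells. Its arguments: {"type":"object","properties":{"targets":{"type":"array","items":{"type":"object","properties":{"dp":{"type":"array","items":{"type":"number"}},"yaw":{"type":"number"}}}},"fingers":{"type":"number"},"grip_force":{"type":"number"}},"required":["targets"]}

```bash
ls; mkdir -p pics
python3 - <<'E'
from rig import r
import cv2
for n in ("scene","top"):
    cv2.imwrite(f"pics/{n}0.png",r.grab_frame(n)[:,:,::-1])
    print(r.get_calibration(n))
print(r.tip_reach,r.sense())
E
```

```text
pics
{'fx': 594.8735440079306, 'fy': 594.8735440079306, 'cx': 310.498936088891, 'cy': 234.86620985966783, 'dist_coeffs': array([0.06297508, 0.        , 0.        , 0.        , 0.        ]), 'rvec': array([ 1.88905808,  1.43321742, -0.65037998]), 'tvec': array([ -85.24136673, -259.36041391, 2069.21579022])}
{'fx': 498.78561910513133, 'fy': 498.78561910513133, 'cx': 324.82484041062844, 'cy': 245.0510396240299, 'dist_coeffs': array([-0.01112658,  0.        ,  0.        ,  0.        ,  0.        ]), 'rvec': array([ 2.18579754, -2.0210497 ,  0.21485258]), 'tvec': array([ -99.26282088,  535.07080319, 1602.76369043])}
8.0 {'clock': 0.1, 'qpos': array([-1.25543290e+00,  3.53558615e-01,  1.63405577e+00, -8.65104889e-06,
        1.15519234e+00, -2.41540555e-03]), 'qvel': array([-0.00052455,  0.00074131, -0.00157826,  0.00219152,  0.00096596,
        0.00078238]), 'joint_efforts': array([ 4.59007915e-04, -6.06357121e+01, -3.42820823e+01,  4.66197406e-06,
        4.01760160e-03, -9.96335174e-07]), 'eef_pos': array([ 195.14657975, -593.32004151,  238.65111848]), 'tcp_rot': array([-3.14037857e+00,  4.97787120e-06,  3.17782329e-01]), 'contact_force': array([-0.26012634,  0.07621593,  0.47753452]), 'wrist_torque': array([ 0.01712012, -0.02509931, -0.00334154]), 'grasp_force': 0.0, 'opening': 1.0054794473708228}
```

View pics/top0.png

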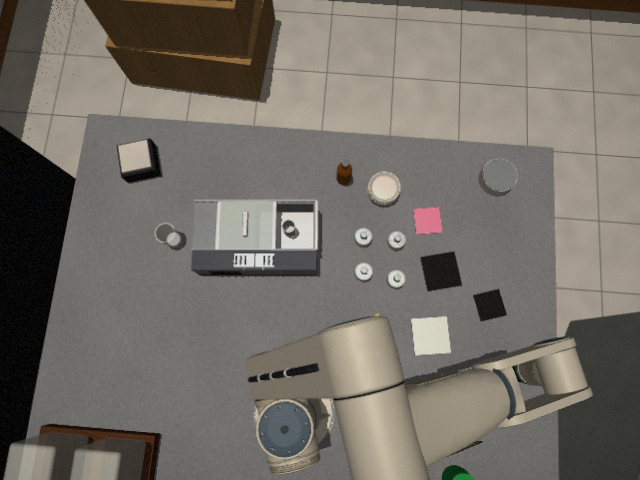

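View pics/scene0.png

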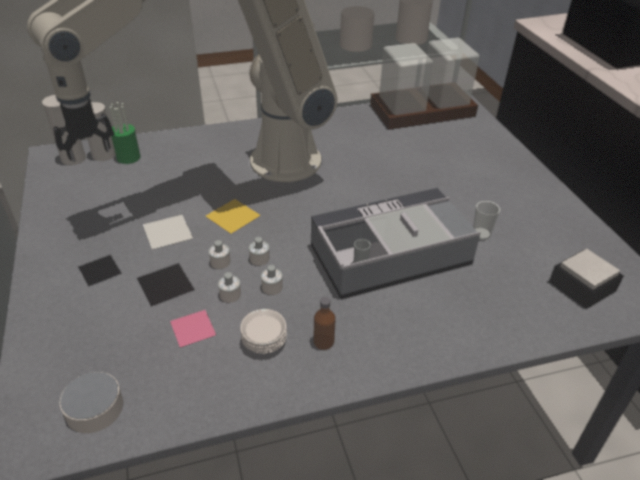

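The top view shows the chiller at px (192–320, 200–276), four pots near (364,237), (397,240), (364,272) and (397,279), and the large black mat at (441,271). The beaker is at about (290,229). I'll zoom in for the details.

```bash
cat > h.py <<'E'
import numpy as np, cv2
from rig import r
def w(name,uv,z):
    c=r.get_calibration(name); K=np.array([[c['fx'],0,c['cx']],[0,c['fy'],c['cy']],[0,0,1]])
    uv=np.array(uv,float).reshape(-1,1,2)
    n=cv2.undistortPoints(uv,K,c['dist_coeffs'])[:,0]
    R=cv2.Rodrigues(c['rvec'])[0]; d=np.c_[n,np.ones(len(n))]@R; o=-R.T@c['tvec']
    z=np.broadcast_to(z,len(n)); return o+d*((z-o[2])/d[:,2])[:,None]
def px(name,p):
    c=r.get_calibration(name); K=np.array([[c['fx'],0,c['cx']],[0,c['fy'],c['cy']],[0,0,1]])
    return cv2.projectPoints(np.array(p,float).reshape(-1,1,3),c['rvec'],c['tvec'],K,c['dist_coeffs'])[0][:,0]
def crop(name,u0,v0,wd,ht,s,fn):
    im=r.grab_frame(name)[v0:v0+ht,u0:u0+wd,::-1]
    cv2.imwrite(fn,cv2.resize(im,None,fx=s,fy=s,interpolation=cv2.INTER_CUBIC))
E
python3 - <<'E'
from h import *
crop("top",185,190,155,95,5,"pics/c1.png")
crop("top",340,190,155,115,5,"pics/c2.png")
E
```

```text
(no output)
```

View pics/c1.png

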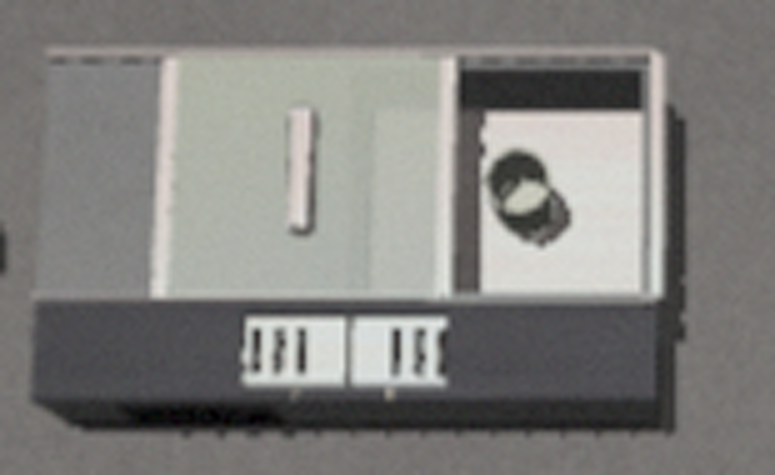

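View pics/c2.png

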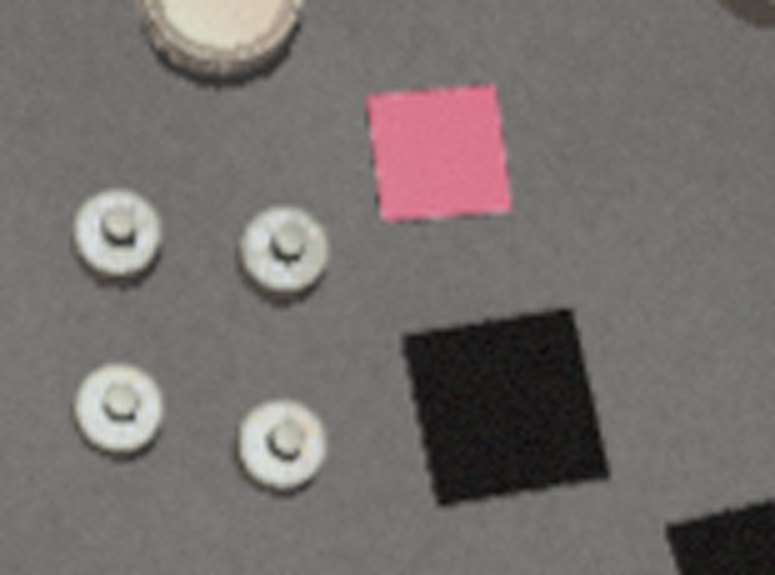

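The first crop shows the vent line at x≈348, between the shut tick at 390 and the open tick at 297. The rib is centred at (301,170), and the beaker rim is at about (518,180). The second crop shows four pot knobs and the mat, with mat corners at (403,337), (572,310), (608,477) and (440,505).

Run:
```python
from h import *
np.set_printoptions(precision=1,suppress=True)
f=lambda L,a,b:(np.array(L,float)+.5)/5-.5+[a,b]
W=lambda L,z,a=185,b=190:w("top",f(L,a,b),z)
c=r.get_calibration("top");print("cam",-cv2.Rodrigues(c['rvec'])[0].T@c['tvec'])
print("chiller FL FR BL",W([(33,400),(655,400),(47,50)],110))
print("endframe FR BR",W([(662,298),(660,48)],124))
print("win",W([(243,316),(447,316),(446,387),(243,387)],110), W([(345,351)],110))
print("line",W([(348,317),(349,386)],108),"ticks",W([(297,393),(390,393)],110))
print("rib",W([(289,108),(313,108),(313,233),(290,233)],141),W([(301,170)],141))
print("lid edges",W([(447,60),(445,295),(168,60),(160,295)],117))
print("beaker rim",W([(518,180)],100),"foot",W([(545,222)],20))
k=[(121,224),(291,241),(122,402),(290,438)]
b=[(118,232),(284,250),(119,408),(282,444)]
print("knob",W(k,74,340,190)); print("body",W(b,44,340,190))
m=W([(403,337),(572,310),(608,477),(440,505)],3,340,190); print("mat",m,m.mean(0))
```

```text
cam [ 191.7  -86.2 1679.5]
chiller FL FR BL [[416.7 360.5 110. ]
 [447.7 -35.  110. ]
 [648.6 382.7 110. ]]
endframe FR BR [[511.4 -34.5 124. ]
 [677.  -19.7 124. ]]
win [[481.5 233.2 110. ]
 [491.7 102.6 110. ]
 [445.7  98.6 110. ]
 [435.5 227.8 110. ]] [[463.9 165.4 110. ]]
line [[486.5 166.2 108. ]
 [441.8 160.7 108. ]] ticks [[434.4 193.  110. ]
 [439.  133.8 110. ]]
rib [[613.1 213.4 141. ]
 [614.3 198.1 141. ]
 [532.5 188.9 141. ]
 [531.4 203.4 141. ]] [[572.9 201.1 141. ]]
lid edges [[660.1 118.8 117. ]
 [503.9 104.4 117. ]
 [646.  300.7 117. ]
 [489.6 286.4 117. ]]
beaker rim [[587.4  66.5 100. ]] foot [[579.4  53.1  20. ]]
knob [[ 583.6 -183.1   74. ]
 [ 580.8 -295.9   74. ]
 [ 464.6 -191.2   74. ]
 [ 449.5 -301.5   74. ]]
body [[ 585.2 -183.3   44. ]
 [ 581.5 -295.4   44. ]
 [ 465.5 -191.4   44. ]
 [ 449.9 -300.4   44. ]]
mat [[ 536.6 -384.8    3. ]
 [ 564.5 -499.8    3. ]
 [ 451.1 -526.8    3. ]
 [ 423.2 -414.1    3. ]] [ 493.9 -456.4    3. ]
```

Request:
{"fn": "carry_out", "kwargs": {
  "targets": [
    {"dp":[41,-55,0],"yaw":7},
    {"dp":[82,-109,0],"yaw":13.3},
    {"dp":[124,-164,0],"yaw":13.3},
    {"dp":[166,-219,0],"yaw":13.3},
    {"dp":[207,-273,0],"yaw":13.3},
    {"dp":[248,-328,0],"yaw":13.3},
    {"dp":[290,-383,0],"yaw":13.3},
    {"dp":[331,-437,0],"yaw":13.3},
    {"dp":[373,-492,0],"yaw":13.3},
    {"dp":[414,-547,0],"yaw":13.3},
    {"dp":[456,-601,0],"yaw":13.3},
    {"dp":[497,-656,0],"yaw":13.3}
  ],
  "fingers": -1,
  "grip_force": 30
}}

```text
clock: 1.7
eef_pos: [439.2, 117.9, 239.5]
tcp_rot: [3.142, -0.001, 0.086]
contact_force: [0.9, -0.5, -0.5]
opening: 0.0
grasp_force: 0.0
```

```bash
cat >> h.py <<'E'
def go(x,y,z,yaw=None):
    s=r.sense(); p=s['eef_pos'];a=s['tcp_rot'][2]
    d=np.array([x,y])-p[:2];ca,sa=np.cos(a),np.sin(a)
    print("dp",np.round([ca*d[0]+sa*d[1],sa*d[0]-ca*d[1],p[2]-z],1),"yaw",None if yaw is None else np.round(np.degrees(a-yaw),1))
C=np.array([546.8,172.5]);A=0.085
def ch(x,y): return C+[np.cos(A)*x-np.sin(A)*y,np.sin(A)*x+np.cos(A)*y]
E
python3 - <<'E'
from h import *
np.set_printoptions(precision=1,suppress=True)
f=lambda L,a,b:(np.array(L,float)+.5)/5-.5+[a,b]
W=lambda L,z,a=185,b=190:w("top",f(L,a,b),z)
ri=np.array([[np.cos(A),np.sin(A)],[-np.sin(A),np.cos(A)]])
q=lambda P:(P[:,:2]-C)@ri.T
print("floor back right", q(W([(485,111),(643,111),(643,293)],20)))
print("lid,rib",q(W([(447,60),(445,295),(301,170)],[117,117,141])),"endframe in",q(W([(650,60)],124)))
print("beaker",q(W([(518,180),(540,218)],[100,20])), "frame from pots etc")
s=r.sense();print(s['eef_pos'],s['tcp_rot'],s['clock'])
go(*ch(-83,20),150,A)
E
```

```text
floor back right [[ 101.5  -79.8]
 [ 100.7 -188.9]
 [ -27.7 -188.7]]
lid,rib [[108.4 -63.2]
 [-48.5 -64.2]
 [ 28.5  26.3]] endframe in [[ 105.3 -196. ]]
beaker [[  31.5 -109. ]
 [  25.2 -118.3]] frame from pots etc
[439.2 117.9 239.5] [ 3.1 -0.   0.1] 1.7
dp [ 28.9 -65.2  89.5] yaw 0.1
```

Request:
{"fn": "carry_out", "kwargs": {
  "targets": [
    {"dp":[29,-50,0]},
    {"dp":[29,-65,50]},
    {"dp":[29,-65,100]},
    {"dp":[29,-65,114]},
    {"dp":[29,-65,118]},
    {"dp":[29,-65,121]},
    {"dp":[29,-65,121]}
  ]
}}

```text
schema error: expected keys dp, yaw
```

Request:
{"fn": "carry_out", "kwargs": {
  "targets": [
    {"dp":[29,-50,0],"yaw":0},
    {"dp":[29,-65,50],"yaw":0},
    {"dp":[29,-65,100],"yaw":0},
    {"dp":[29,-65,114],"yaw":0},
    {"dp":[29,-65,118],"yaw":0},
    {"dp":[29,-65,121],"yaw":0},
    {"dp":[29,-65,121],"yaw":0}
  ]
}}

```text
clock: 2.58
eef_pos: [463.0, 183.0, 119.5]
tcp_rot: [-3.141, -0.002, 0.085]
contact_force: [-0.0, -0.7, -0.0]
opening: -0.005
grasp_force: 0.0
```

Request:
{"fn": "carry_out", "kwargs": {
  "targets": [
    {"dp":[0,0,1],"yaw":0},
    {"dp":[0,0,2],"yaw":0},
    {"dp":[0,0,3],"yaw":0},
    {"dp":[0,0,3],"yaw":0}
  ]
}}

```text
clock: 3.08
eef_pos: [462.3, 182.9, 116.0]
tcp_rot: [-3.142, -0.0, 0.086]
contact_force: [-2.2, -1.5, 9.1]
opening: 0.005
grasp_force: 4.8
```

Request:
{"fn": "carry_out", "kwargs": {
  "targets": [
    {"dp":[0,3,0.4],"yaw":0},
    {"dp":[0,8,0.4],"yaw":0},
    {"dp":[0,13,0.4],"yaw":0},
    {"dp":[0,18,0.4],"yaw":0},
    {"dp":[0,23,0.4],"yaw":0},
    {"dp":[0,28,0.4],"yaw":0},
    {"dp":[0,32,0.4],"yaw":0},
    {"dp":[0,34,0.4],"yaw":0},
    {"dp":[0,34,0.4],"yaw":0}
  ]
}}

```text
clock: 4.2
eef_pos: [466.2, 149.9, 116.0]
tcp_rot: [-3.14, -0.003, 0.085]
contact_force: [-0.8, 4.1, 9.5]
opening: -0.002
grasp_force: 4.8
```

Request:
{"fn": "carry_out", "kwargs": {
  "targets": [
    {"dp":[0,0,-35],"yaw":0},
    {"dp":[50,-3,-50],"yaw":0},
    {"dp":[100,-6,-50],"yaw":0},
    {"dp":[111,-6,-50],"yaw":0},
    {"dp":[111,-6,-30],"yaw":0},
    {"dp":[111,-6,-17],"yaw":0},
    {"dp":[111,-6,-17],"yaw":0}
  ]
}}

```text
clock: 5.08
eef_pos: [573.6, 164.1, 130.6]
tcp_rot: [3.141, 0.003, 0.086]
contact_force: [-0.7, 0.9, 0.1]
opening: -0.0
grasp_force: 0.0
```

Run:
```python
from h import *
crop("top",185,190,155,95,5,"pics/c3.png")
```

```text
(no output)
```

View pics/c3.png

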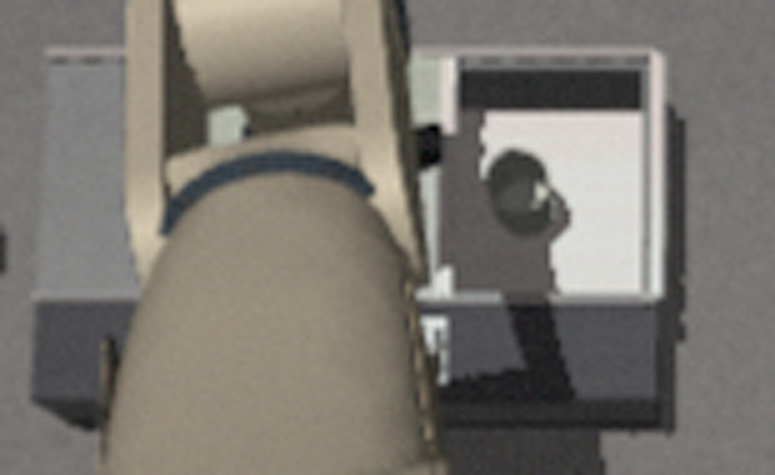

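The arm hides the vent, so I'll check it later. Next I'll push the lid open.

Request:
{"fn": "carry_out", "kwargs": {
  "targets": [
    {"dp":[0,-8,0],"yaw":0},
    {"dp":[0,-16,0],"yaw":0},
    {"dp":[0,-24,0],"yaw":0},
    {"dp":[0,-32,0],"yaw":0},
    {"dp":[0,-40,0],"yaw":0},
    {"dp":[0,-48,0],"yaw":0},
    {"dp":[0,-56,0],"yaw":0},
    {"dp":[0,-62,0],"yaw":0},
    {"dp":[0,-68,0],"yaw":0},
    {"dp":[0,-68,0],"yaw":0}
  ]
}}

```text
clock: 6.38
eef_pos: [568.9, 232.8, 131.7]
tcp_rot: [-3.141, 0.001, 0.086]
contact_force: [-0.1, 0.2, 0.4]
opening: 0.002
grasp_force: 0.0
```

Run:
```python
from h import *
crop("top",185,190,155,95,5,"pics/c4.png")
```

```text
(no output)
```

View pics/c4.png

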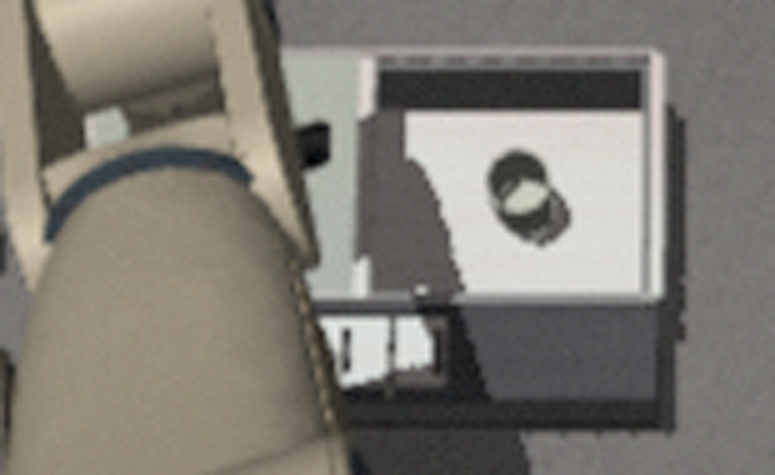

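The vent line now sits at x≈390, which is the shut tick. The lid edge is at x≈362 and needs about 9 mm more.

Request:
{"fn": "carry_out", "kwargs": {
  "targets": [
    {"dp":[0,-4,0],"yaw":0},
    {"dp":[0,-7,0],"yaw":0},
    {"dp":[0,-8,0],"yaw":0},
    {"dp":[0,-9,0],"yaw":0},
    {"dp":[0,-9,0],"yaw":0}
  ]
}}

```text
clock: 7.05
eef_pos: [568.5, 241.2, 131.8]
tcp_rot: [-3.142, 0.0, 0.086]
contact_force: [-0.5, -1.8, -1.1]
opening: -0.0
grasp_force: 0.8
```

Request:
{"fn": "carry_out", "kwargs": {
  "targets": [
    {"dp":[0,-1,0],"yaw":0},
    {"dp":[0,-2,0],"yaw":0},
    {"dp":[0,-3,0],"yaw":0},
    {"dp":[0,-3,0],"yaw":0}
  ]
}}

```text
clock: 7.55
eef_pos: [568.3, 243.7, 131.9]
tcp_rot: [3.141, 0.0, 0.086]
contact_force: [-1.5, -4.4, -1.1]
opening: -0.002
grasp_force: 2.4
```

Request:
{"fn": "carry_out", "kwargs": {
  "targets": [
    {"dp":[0,3,-40],"yaw":0},
    {"dp":[1,50,-60],"yaw":0},
    {"dp":[2,100,-60],"yaw":0},
    {"dp":[3,150,-60],"yaw":0},
    {"dp":[4,179,-60],"yaw":0},
    {"dp":[4,179,-60],"yaw":0},
    {"dp":[4,179,-30],"yaw":0},
    {"dp":[4,179,0],"yaw":0},
    {"dp":[4,179,30],"yaw":0},
    {"dp":[4,179,45],"yaw":0},
    {"dp":[4,179,52],"yaw":0},
    {"dp":[4,179,52],"yaw":0}
  ],
  "fingers": 1
}}

```text
clock: 9.05
eef_pos: [587.9, 66.6, 80.1]
tcp_rot: [-3.141, -0.0, 0.086]
contact_force: [-0.9, 0.5, -0.0]
opening: 0.998
grasp_force: 0.0
```

Request:
{"fn": "carry_out", "kwargs": {
  "targets": [
    {"dp":[0,0,0],"yaw":0},
    {"dp":[0,0,0],"yaw":0},
    {"dp":[0,0,0],"yaw":0},
    {"dp":[0,0,0],"yaw":0},
    {"dp":[0,0,0],"yaw":0},
    {"dp":[0,0,0],"yaw":0}
  ],
  "fingers": -1
}}

```text
clock: 9.8
eef_pos: [588.1, 66.2, 80.7]
tcp_rot: [-3.142, -0.001, 0.086]
contact_force: [-1.5, -0.5, 5.4]
opening: 0.49
grasp_force: 30.0
```

Request:
{"fn": "carry_out", "kwargs": {
  "targets": [
    {"dp":[0,0,-30],"yaw":0},
    {"dp":[0,0,-70],"yaw":0},
    {"dp":[0,0,-120],"yaw":0},
    {"dp":[-14,51,-130],"yaw":0},
    {"dp":[-28,103,-130],"yaw":0},
    {"dp":[-42,154,-130],"yaw":0},
    {"dp":[-55,205,-130],"yaw":0},
    {"dp":[-69,256,-130],"yaw":0},
    {"dp":[-83,307,-130],"yaw":0},
    {"dp":[-97,359,-130],"yaw":0},
    {"dp":[-111,410,-130],"yaw":0},
    {"dp":[-125,461,-130],"yaw":0}
  ]
}}

```text
clock: 11.3
eef_pos: [501.8, -405.4, 209.7]
tcp_rot: [-3.141, 0.0, 0.085]
contact_force: [0.8, 0.1, -1.8]
opening: 0.49
grasp_force: 31.2
```

Request:
{"fn": "carry_out", "kwargs": {
  "targets": [
    {"dp":[-14,51,0],"yaw":0},
    {"dp":[-14,51,40],"yaw":0},
    {"dp":[-14,51,80],"yaw":0},
    {"dp":[-14,51,110],"yaw":0},
    {"dp":[-14,51,125],"yaw":0},
    {"dp":[-14,51,135],"yaw":0},
    {"dp":[-14,51,140],"yaw":0},
    {"dp":[-14,51,140],"yaw":0},
    {"dp":[-14,51,140],"yaw":0}
  ]
}}

```text
clock: 12.42
eef_pos: [493.4, -456.2, 70.8]
tcp_rot: [3.141, -0.001, 0.086]
contact_force: [-0.1, -0.9, -2.1]
opening: 0.494
grasp_force: 31.4
```

Request:
{"fn": "carry_out", "kwargs": {
  "targets": [
    {"dp":[0,0,2],"yaw":0},
    {"dp":[0,0,4],"yaw":0},
    {"dp":[0,0,5.5],"yaw":0},
    {"dp":[0,0,6.5],"yaw":0},
    {"dp":[0,0,6.5],"yaw":0}
  ]
}}

```text
clock: 13.05
eef_pos: [493.0, -455.8, 63.8]
tcp_rot: [-3.142, -0.0, 0.086]
contact_force: [-1.8, 0.6, 3.3]
opening: 0.493
grasp_force: 31.6
```

Request:
{"fn": "carry_out", "kwargs": {
  "targets": [
    {"dp":[0,0,0],"yaw":0},
    {"dp":[0,0,0],"yaw":0},
    {"dp":[0,0,0],"yaw":0},
    {"dp":[0,0,-30],"yaw":0},
    {"dp":[0,0,-70],"yaw":0},
    {"dp":[0,0,-120],"yaw":0}
  ],
  "fingers": 1
}}

```text
clock: 13.8
eef_pos: [492.4, -455.3, 183.6]
tcp_rot: [-3.14, 0.001, 0.086]
contact_force: [0.5, -1.1, -0.7]
opening: 1.001
grasp_force: 0.0
```

Run:
```python
from h import *
crop("top",180,190,310,115,2.5,"pics/c5.png")
```

```text
(no output)
```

View pics/c5.png

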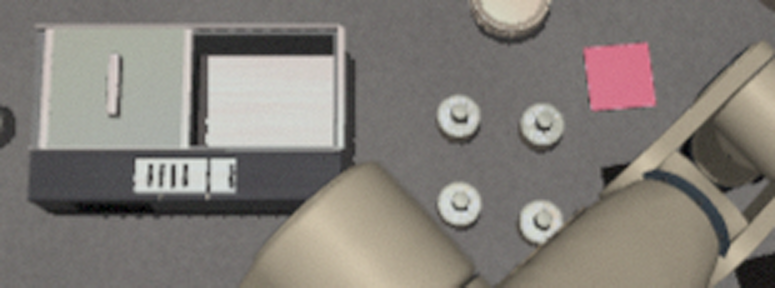

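Beaker out, vent line still at the shut tick, lid fully open, pots unmoved. Picking up pot 2 (upper right).

Request:
{"fn": "carry_out", "kwargs": {
  "targets": [
    {"dp":[34,-50,0],"yaw":0},
    {"dp":[68,-101,0],"yaw":0},
    {"dp":[102,-151,0],"yaw":0},
    {"dp":[102,-151,30],"yaw":0},
    {"dp":[102,-151,70],"yaw":0},
    {"dp":[102,-151,105],"yaw":0},
    {"dp":[102,-151,120],"yaw":0},
    {"dp":[102,-151,125],"yaw":0},
    {"dp":[102,-151,125],"yaw":0}
  ],
  "fingers": 0.2
}}

```text
clock: 14.98
eef_pos: [582.2, -297.0, 59.2]
tcp_rot: [3.141, -0.001, 0.086]
contact_force: [0.3, 0.9, 0.1]
opening: 0.598
grasp_force: 0.0
```

Request:
{"fn": "carry_out", "kwargs": {
  "targets": [
    {"dp":[0,0,0],"yaw":0},
    {"dp":[0,0,0],"yaw":0},
    {"dp":[0,0,0],"yaw":0},
    {"dp":[0,0,0],"yaw":0},
    {"dp":[0,0,0],"yaw":0}
  ],
  "fingers": -1,
  "grip_force": 40
}}

```text
clock: 15.6
eef_pos: [582.3, -296.9, 59.6]
tcp_rot: [3.141, -0.001, 0.086]
contact_force: [-0.2, 1.4, 7.3]
opening: 0.241
grasp_force: 38.9
```

Request:
{"fn": "carry_out", "kwargs": {
  "targets": [
    {"dp":[0,0,-30],"yaw":0},
    {"dp":[0,0,-80],"yaw":0},
    {"dp":[0,0,-130],"yaw":0},
    {"dp":[5,-35,-158],"yaw":0},
    {"dp":[14,-90,-158],"yaw":0},
    {"dp":[23,-145,-158],"yaw":0},
    {"dp":[31,-200,-158],"yaw":0},
    {"dp":[40,-260,-158],"yaw":0},
    {"dp":[49,-315,-158],"yaw":0},
    {"dp":[57,-370,-158],"yaw":0},
    {"dp":[64,-416,-158],"yaw":0},
    {"dp":[64,-416,-158],"yaw":0}
  ]
}}

```text
clock: 17.1
eef_pos: [609.6, 126.4, 216.4]
tcp_rot: [-3.141, -0.0, 0.089]
contact_force: [-0.4, -0.1, -1.8]
opening: 0.242
grasp_force: 39.7
```

Request:
{"fn": "carry_out", "kwargs": {
  "targets": [
    {"dp":[0,0,30],"yaw":0},
    {"dp":[0,0,70],"yaw":0},
    {"dp":[0,0,105],"yaw":0},
    {"dp":[0,0,125],"yaw":0},
    {"dp":[0,0,132],"yaw":0},
    {"dp":[0,0,136],"yaw":0},
    {"dp":[0,0,136],"yaw":0}
  ]
}}

```text
clock: 17.98
eef_pos: [610.4, 123.3, 81.2]
tcp_rot: [-3.141, -0.001, 0.086]
contact_force: [-0.2, 0.4, -0.7]
opening: 0.24
grasp_force: 39.7
```

Request:
{"fn": "carry_out", "kwargs": {
  "targets": [
    {"dp":[0,0,1.5],"yaw":0},
    {"dp":[0,0,2],"yaw":0}
  ]
}}

```text
clock: 18.23
eef_pos: [610.6, 123.6, 79.6]
tcp_rot: [-3.141, -0.002, 0.086]
contact_force: [-2.2, 1.0, 9.3]
opening: 0.24
grasp_force: 40.7
```

Request:
{"fn": "carry_out", "kwargs": {
  "targets": [
    {"dp":[0,0,0],"yaw":0},
    {"dp":[0,0,0],"yaw":0},
    {"dp":[0,0,0],"yaw":0},
    {"dp":[0,0,-40],"yaw":0},
    {"dp":[0,0,-90],"yaw":0},
    {"dp":[0,0,-110],"yaw":0}
  ],
  "fingers": 0.1
}}

```text
clock: 18.98
eef_pos: [611.0, 123.8, 191.3]
tcp_rot: [-3.141, -0.004, 0.086]
contact_force: [0.2, -0.7, -1.2]
opening: 0.549
grasp_force: 0.0
```

Request:
{"fn": "carry_out", "kwargs": {
  "targets": [
    {"dp":[-11,60,0],"yaw":0},
    {"dp":[-22,121,0],"yaw":0},
    {"dp":[-32,182,0],"yaw":0},
    {"dp":[-43,243,0],"yaw":0},
    {"dp":[-53,303,0],"yaw":0},
    {"dp":[-53,303,0],"yaw":0},
    {"dp":[-53,303,40],"yaw":0},
    {"dp":[-53,303,85],"yaw":0},
    {"dp":[-53,303,115],"yaw":0},
    {"dp":[-53,303,127],"yaw":0},
    {"dp":[-53,303,130],"yaw":0},
    {"dp":[-53,303,130],"yaw":0}
  ]
}}

```text
clock: 20.48
eef_pos: [583.7, -183.0, 59.4]
tcp_rot: [3.141, -0.001, 0.086]
contact_force: [-0.0, 0.0, -0.7]
opening: 0.55
grasp_force: 0.0
```

Request:
{"fn": "carry_out", "kwargs": {
  "targets": [
    {"dp":[0,0,0],"yaw":0},
    {"dp":[0,0,0],"yaw":0},
    {"dp":[0,0,0],"yaw":0},
    {"dp":[0,0,0],"yaw":0},
    {"dp":[0,0,0],"yaw":0}
  ],
  "fingers": -1
}}

```text
clock: 21.1
eef_pos: [583.6, -183.5, 59.5]
tcp_rot: [3.141, -0.002, 0.085]
contact_force: [-0.6, -0.8, 6.5]
opening: 0.242
grasp_force: 39.2
```

Request:
{"fn": "carry_out", "kwargs": {
  "targets": [
    {"dp":[0,0,-30],"yaw":0},
    {"dp":[0,0,-80],"yaw":0},
    {"dp":[0,0,-135],"yaw":0},
    {"dp":[8,-30,-158],"yaw":0},
    {"dp":[20,-80,-158],"yaw":0},
    {"dp":[32,-130,-158],"yaw":0},
    {"dp":[44,-180,-158],"yaw":0},
    {"dp":[53,-219,-158],"yaw":0},
    {"dp":[53,-219,-158],"yaw":0},
    {"dp":[53,-219,-158],"yaw":0}
  ]
}}

```text
clock: 22.35
eef_pos: [616.6, 39.3, 216.2]
tcp_rot: [3.141, 0.001, 0.086]
contact_force: [-1.2, -0.4, -2.6]
opening: 0.239
grasp_force: 39.8
```

Request:
{"fn": "carry_out", "kwargs": {
  "targets": [
    {"dp":[0,0,30],"yaw":0},
    {"dp":[0,0,70],"yaw":0},
    {"dp":[0,0,105],"yaw":0},
    {"dp":[0,0,125],"yaw":0},
    {"dp":[0,0,134],"yaw":0},
    {"dp":[0,0,137.5],"yaw":0},
    {"dp":[0,0,138],"yaw":0}
  ]
}}

```text
clock: 23.22
eef_pos: [617.9, 39.5, 79.6]
tcp_rot: [3.141, -0.002, 0.086]
contact_force: [0.5, -0.4, -0.5]
opening: 0.248
grasp_force: 40.0
```

Request:
{"fn": "carry_out", "kwargs": {
  "targets": [
    {"dp":[0,0,0],"yaw":0},
    {"dp":[0,0,0],"yaw":0},
    {"dp":[0,0,0],"yaw":0},
    {"dp":[0,0,-40],"yaw":0},
    {"dp":[0,0,-90],"yaw":0},
    {"dp":[0,0,-110],"yaw":0}
  ],
  "fingers": 0.1
}}

```text
clock: 23.98
eef_pos: [618.4, 39.7, 191.7]
tcp_rot: [3.141, -0.004, 0.086]
contact_force: [0.3, -0.2, -1.2]
opening: 0.552
grasp_force: 0.0
```

Run:
```python
from h import *
crop("top",180,190,310,115,2.5,"pics/c6.png")
```

```text
(no output)
```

View pics/c6.png

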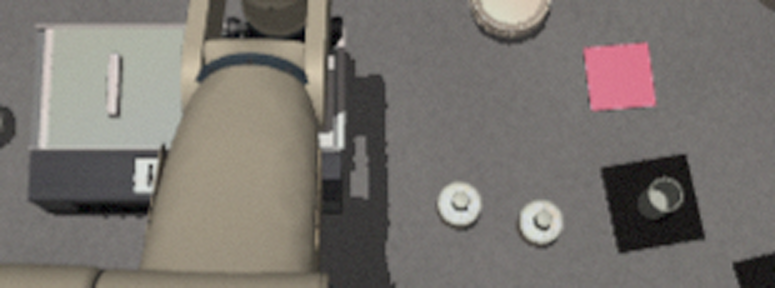

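Beaker stands mid-mat; pots 3 (460,203) and 4 (542,220) are where they were. Picking up pot 3.

Request:
{"fn": "carry_out", "kwargs": {
  "targets": [
    {"dp":[-35,43,0],"yaw":0},
    {"dp":[-70,87,0],"yaw":0},
    {"dp":[-104,130,0],"yaw":0},
    {"dp":[-138,174,0],"yaw":0},
    {"dp":[-173,217,0],"yaw":0},
    {"dp":[-173,217,0],"yaw":0},
    {"dp":[-173,217,40],"yaw":0},
    {"dp":[-173,217,85],"yaw":0},
    {"dp":[-173,217,115],"yaw":0},
    {"dp":[-173,217,127],"yaw":0},
    {"dp":[-173,217,130],"yaw":0},
    {"dp":[-173,217,130],"yaw":0}
  ]
}}

```text
clock: 25.52
eef_pos: [463.9, -191.5, 59.1]
tcp_rot: [3.141, -0.001, 0.086]
contact_force: [-0.2, 0.1, 0.5]
opening: 0.55
grasp_force: 0.0
```

Request:
{"fn": "carry_out", "kwargs": {
  "targets": [
    {"dp":[0,0,0],"yaw":0},
    {"dp":[0,0,0],"yaw":0},
    {"dp":[0,0,0],"yaw":0},
    {"dp":[0,0,0],"yaw":0},
    {"dp":[0,0,0],"yaw":0}
  ],
  "fingers": -1
}}

```text
clock: 26.15
eef_pos: [463.9, -191.8, 59.3]
tcp_rot: [3.141, -0.002, 0.085]
contact_force: [-0.1, -0.1, 6.9]
opening: 0.243
grasp_force: 39.3
```

Request:
{"fn": "carry_out", "kwargs": {
  "targets": [
    {"dp":[0,0,-30],"yaw":0},
    {"dp":[0,0,-80],"yaw":0},
    {"dp":[0,0,-135],"yaw":0},
    {"dp":[11,-30,-158],"yaw":0},
    {"dp":[30,-84,-158],"yaw":0},
    {"dp":[49,-138,-158],"yaw":0},
    {"dp":[68,-192,-158],"yaw":0},
    {"dp":[87,-246,-158],"yaw":0},
    {"dp":[107,-301,-158],"yaw":0},
    {"dp":[107,-301,-158],"yaw":0},
    {"dp":[107,-301,-158],"yaw":0}
  ]
}}

```text
clock: 27.52
eef_pos: [543.3, 117.6, 216.0]
tcp_rot: [3.141, 0.001, 0.087]
contact_force: [-0.2, -0.7, -2.0]
opening: 0.242
grasp_force: 40.3
```

Request:
{"fn": "carry_out", "kwargs": {
  "targets": [
    {"dp":[0,0,30],"yaw":0},
    {"dp":[0,0,70],"yaw":0},
    {"dp":[0,0,105],"yaw":0},
    {"dp":[0,0,125],"yaw":0},
    {"dp":[0,0,134],"yaw":0},
    {"dp":[0,0,137.5],"yaw":0},
    {"dp":[0,0,138],"yaw":0}
  ]
}}

```text
clock: 28.4
eef_pos: [544.7, 117.2, 79.4]
tcp_rot: [-3.142, -0.001, 0.085]
contact_force: [-0.0, -2.0, 2.6]
opening: 0.246
grasp_force: 40.8
```

Request:
{"fn": "carry_out", "kwargs": {
  "targets": [
    {"dp":[0,0,0],"yaw":0},
    {"dp":[0,0,0],"yaw":0},
    {"dp":[0,0,0],"yaw":0},
    {"dp":[0,0,-40],"yaw":0},
    {"dp":[0,0,-90],"yaw":0},
    {"dp":[0,0,-110],"yaw":0}
  ],
  "fingers": 0.1
}}

```text
clock: 29.15
eef_pos: [545.3, 118.0, 191.4]
tcp_rot: [-3.141, -0.004, 0.086]
contact_force: [-0.4, -0.7, -0.2]
opening: 0.553
grasp_force: 0.0
```

Run:
```python
from h import *
a=cv2.imread("pics/top0.png");b=r.grab_frame("top")[:,:,::-1].copy()
t=a[265:292,383:411]
m=cv2.matchTemplate(b[190:320,330:430],t,cv2.TM_CCOEFF_NORMED);_,s,_,l=cv2.minMaxLoc(m)
print(s,l[0]+330-383,l[1]+190-265)
```

```text
0.9984039068222046 0 0
```

Request:
{"fn": "carry_out", "kwargs": {
  "targets": [
    {"dp":[-19,58,0],"yaw":0},
    {"dp":[-37,117,0],"yaw":0},
    {"dp":[-56,175,0],"yaw":0},
    {"dp":[-75,234,0],"yaw":0},
    {"dp":[-94,292,0],"yaw":0},
    {"dp":[-112,351,0],"yaw":0},
    {"dp":[-131,409,0],"yaw":0},
    {"dp":[-131,409,0],"yaw":0},
    {"dp":[-131,409,50],"yaw":0},
    {"dp":[-131,409,100],"yaw":0},
    {"dp":[-131,409,125],"yaw":0},
    {"dp":[-131,409,130],"yaw":0}
  ]
}}

```text
clock: 30.7
eef_pos: [447.4, -299.2, 56.3]
tcp_rot: [-3.139, 0.003, 0.086]
contact_force: [0.5, 0.3, 0.8]
opening: 0.549
grasp_force: 0.0
```

Request:
{"fn": "carry_out", "kwargs": {
  "targets": [
    {"dp":[0,0,0],"yaw":0},
    {"dp":[0,0,0],"yaw":0},
    {"dp":[0,0,0],"yaw":0},
    {"dp":[0,0,0],"yaw":0},
    {"dp":[0,0,0],"yaw":0},
    {"dp":[0,0,0],"yaw":0}
  ],
  "fingers": -1
}}

```text
clock: 31.45
eef_pos: [449.0, -301.5, 59.2]
tcp_rot: [3.141, -0.001, 0.085]
contact_force: [-0.8, 0.3, 7.1]
opening: 0.24
grasp_force: 40.0
```

Request:
{"fn": "carry_out", "kwargs": {
  "targets": [
    {"dp":[0,0,-30],"yaw":0},
    {"dp":[0,0,-80],"yaw":0},
    {"dp":[0,0,-135],"yaw":0},
    {"dp":[10,-25,-158],"yaw":0},
    {"dp":[32,-80,-158],"yaw":0},
    {"dp":[54,-135,-158],"yaw":0},
    {"dp":[76,-190,-158],"yaw":0},
    {"dp":[98,-245,-158],"yaw":0},
    {"dp":[120,-299,-158],"yaw":0},
    {"dp":[131,-325,-158],"yaw":0},
    {"dp":[131,-325,-158],"yaw":0},
    {"dp":[131,-325,-158],"yaw":0}
  ]
}}

```text
clock: 32.95
eef_pos: [550.7, 33.4, 216.2]
tcp_rot: [3.141, 0.001, 0.086]
contact_force: [-0.6, -0.2, -1.8]
opening: 0.242
grasp_force: 39.8
```

Request:
{"fn": "carry_out", "kwargs": {
  "targets": [
    {"dp":[0,0,30],"yaw":0},
    {"dp":[0,0,70],"yaw":0},
    {"dp":[0,0,105],"yaw":0},
    {"dp":[0,0,125],"yaw":0},
    {"dp":[0,0,134],"yaw":0},
    {"dp":[0,0,137.5],"yaw":0},
    {"dp":[0,0,138],"yaw":0}
  ]
}}

```text
clock: 33.83
eef_pos: [551.8, 33.5, 79.3]
tcp_rot: [3.141, -0.001, 0.085]
contact_force: [0.4, 0.2, -0.4]
opening: 0.24
grasp_force: 39.8
```

Request:
{"fn": "carry_out", "kwargs": {
  "targets": [
    {"dp":[0,0,0],"yaw":0},
    {"dp":[0,0,0],"yaw":0},
    {"dp":[0,0,0],"yaw":0},
    {"dp":[0,0,-40],"yaw":0},
    {"dp":[0,0,-90],"yaw":0},
    {"dp":[0,0,-110],"yaw":0}
  ],
  "fingers": 0.1
}}

```text
clock: 34.58
eef_pos: [552.6, 34.1, 191.4]
tcp_rot: [3.141, -0.004, 0.086]
contact_force: [0.5, 0.2, 0.3]
opening: 0.549
grasp_force: 0.0
```

Request:
{"fn": "carry_out", "kwargs": {
  "targets": [
    {"dp":[8,-60,0],"yaw":0},
    {"dp":[16,-120,0],"yaw":0},
    {"dp":[24,-180,0],"yaw":0},
    {"dp":[32,-240,0],"yaw":0},
    {"dp":[34,-262,0],"yaw":0},
    {"dp":[34,-262,0],"yaw":0},
    {"dp":[34,-262,30],"yaw":0},
    {"dp":[34,-262,52],"yaw":0},
    {"dp":[34,-262,58],"yaw":0},
    {"dp":[34,-262,58],"yaw":0}
  ],
  "fingers": -1
}}

```text
clock: 35.83
eef_pos: [562.8, 296.8, 130.5]
tcp_rot: [3.141, 0.0, 0.085]
contact_force: [-0.2, 0.4, 0.8]
opening: -0.004
grasp_force: 0.0
```

Run:
```python
from h import *
crop("top",180,190,310,115,2.5,"pics/c7.png")
```

```text
(no output)
```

View pics/c7.png

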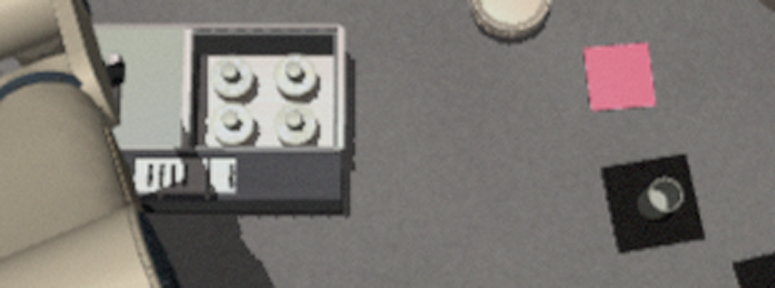

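All four pots stand upright in the well and the beaker is mid-mat. Next I'll close the lid.

Request:
{"fn": "carry_out", "kwargs": {
  "targets": [
    {"dp":[0,10,0],"yaw":0},
    {"dp":[0,22,0],"yaw":0},
    {"dp":[0,36,0],"yaw":0},
    {"dp":[0,52,0],"yaw":0},
    {"dp":[0,68,0],"yaw":0},
    {"dp":[0,84,0],"yaw":0},
    {"dp":[0,100,0],"yaw":0},
    {"dp":[0,116,0],"yaw":0},
    {"dp":[0,132,0],"yaw":0},
    {"dp":[0,148,0],"yaw":0},
    {"dp":[0,160,0],"yaw":0},
    {"dp":[0,170,0],"yaw":0}
  ]
}}

```text
clock: 37.38
eef_pos: [576.9, 127.6, 130.2]
tcp_rot: [3.142, 0.001, 0.085]
contact_force: [-1.7, 1.8, 0.6]
opening: -0.001
grasp_force: 1.2
```

Request:
{"fn": "carry_out", "kwargs": {
  "targets": [
    {"dp":[0,4,0],"yaw":0},
    {"dp":[0,8,0],"yaw":0},
    {"dp":[0,11,0],"yaw":0},
    {"dp":[0,14,0],"yaw":0},
    {"dp":[0,17,0],"yaw":0},
    {"dp":[0,20,0],"yaw":0},
    {"dp":[0,20,0],"yaw":0}
  ]
}}

```text
clock: 38.25
eef_pos: [579.3, 108.2, 130.5]
tcp_rot: [3.141, -0.001, 0.086]
contact_force: [1.1, -0.4, -0.2]
opening: 0.001
grasp_force: 0.0
```

Request:
{"fn": "carry_out", "kwargs": {
  "targets": [
    {"dp":[0,2,0],"yaw":0},
    {"dp":[0,4,0],"yaw":0},
    {"dp":[0,6,0],"yaw":0},
    {"dp":[0,8,0],"yaw":0},
    {"dp":[0,8,0],"yaw":0}
  ]
}}

```text
clock: 38.88
eef_pos: [579.8, 100.4, 130.5]
tcp_rot: [3.141, -0.0, 0.086]
contact_force: [-0.1, 0.2, 0.7]
opening: -0.003
grasp_force: 0.2
```

Run:
```python
from h import *
crop("top",180,185,160,110,5,"pics/c8.png")
```

```text
(no output)
```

View pics/c8.png

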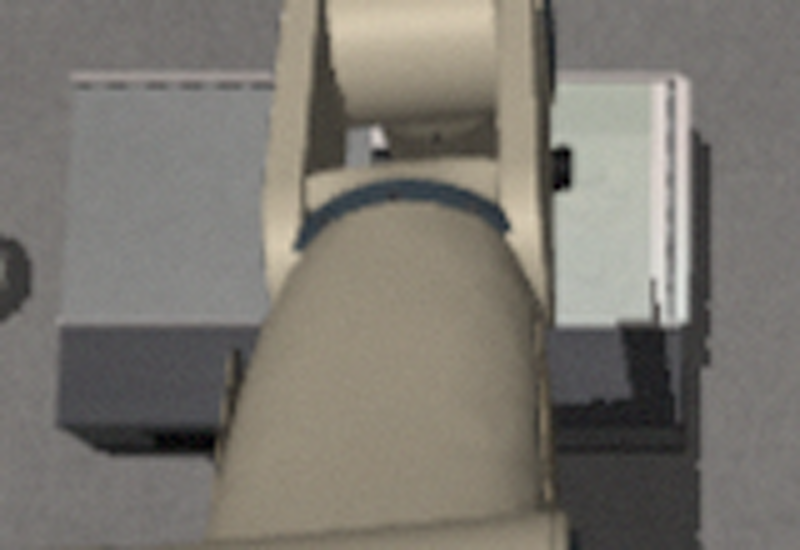

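The lid's right edge (x≈664) still leaves a gap of about 7 mm to the end frame (x≈676), so I'll push on until the force rises.

Request:
{"fn": "carry_out", "kwargs": {
  "targets": [
    {"dp":[0,2,0],"yaw":0},
    {"dp":[0,4,0],"yaw":0},
    {"dp":[0,6,0],"yaw":0},
    {"dp":[0,7,0],"yaw":0},
    {"dp":[0,7,0],"yaw":0}
  ]
}}

```text
clock: 39.55
eef_pos: [580.1, 95.2, 130.4]
tcp_rot: [-3.139, 0.0, 0.085]
contact_force: [-1.0, 10.5, 1.0]
opening: -0.004
grasp_force: 5.5
```

Request:
{"fn": "carry_out", "kwargs": {
  "targets": [
    {"dp":[0,1,0],"yaw":0},
    {"dp":[0,2,0],"yaw":0},
    {"dp":[0,2,0],"yaw":0}
  ]
}}

```text
clock: 39.92
eef_pos: [580.1, 94.9, 130.5]
tcp_rot: [-3.136, -0.0, 0.084]
contact_force: [-2.3, 20.1, -0.1]
opening: -0.0
grasp_force: 10.4
```

The lid is hard against the stop. Next is opening the vent.

Request:
{"fn": "carry_out", "kwargs": {
  "targets": [
    {"dp":[0,-12,0],"yaw":0},
    {"dp":[0,-20,-35],"yaw":0},
    {"dp":[-55,-50,-40],"yaw":0},
    {"dp":[-109,-58,-40],"yaw":0},
    {"dp":[-109,-58,-40],"yaw":0},
    {"dp":[-109,-58,-15],"yaw":0},
    {"dp":[-109,-58,5],"yaw":0},
    {"dp":[-109,-58,10],"yaw":0},
    {"dp":[-109,-58,11],"yaw":0},
    {"dp":[-109,-58,11],"yaw":0}
  ]
}}

```text
clock: 41.18
eef_pos: [467.5, 140.2, 119.9]
tcp_rot: [-3.141, -0.001, 0.086]
contact_force: [0.2, -0.5, -0.2]
opening: -0.002
grasp_force: 0.0
```

Request:
{"fn": "carry_out", "kwargs": {
  "targets": [
    {"dp":[0,0,1],"yaw":0},
    {"dp":[0,0,2],"yaw":0},
    {"dp":[0,0,3],"yaw":0},
    {"dp":[0,0,3],"yaw":0}
  ]
}}

```text
clock: 41.68
eef_pos: [466.8, 140.1, 116.4]
tcp_rot: [3.142, 0.0, 0.086]
contact_force: [-0.1, 0.9, -0.3]
opening: 0.003
grasp_force: 0.0
```

Request:
{"fn": "carry_out", "kwargs": {
  "targets": [
    {"dp":[0,0,0.5],"yaw":0},
    {"dp":[0,0,0.9],"yaw":0},
    {"dp":[0,0,0.9],"yaw":0}
  ]
}}

```text
clock: 42.05
eef_pos: [466.9, 140.2, 116.0]
tcp_rot: [-3.142, -0.0, 0.086]
contact_force: [-2.5, -0.4, 8.2]
opening: -0.001
grasp_force: 4.0
```

Request:
{"fn": "carry_out", "kwargs": {
  "targets": [
    {"dp":[0,-4,0.3],"yaw":0},
    {"dp":[0,-10,0.3],"yaw":0},
    {"dp":[0,-16,0.3],"yaw":0},
    {"dp":[0,-22,0.3],"yaw":0},
    {"dp":[0,-28,0.3],"yaw":0},
    {"dp":[0,-34,0.3],"yaw":0},
    {"dp":[0,-40,0.3],"yaw":0},
    {"dp":[0,-46,0.3],"yaw":0},
    {"dp":[0,-52,0.3],"yaw":0},
    {"dp":[0,-58,0.3],"yaw":0},
    {"dp":[0,-63,0.3],"yaw":0},
    {"dp":[0,-63,0.3],"yaw":0}
  ]
}}

```text
clock: 43.55
eef_pos: [462.0, 203.0, 116.0]
tcp_rot: [3.141, -0.001, 0.086]
contact_force: [-0.8, -1.9, 10.0]
opening: 0.001
grasp_force: 4.7
```

Request:
{"fn": "carry_out", "kwargs": {
  "targets": [
    {"dp":[0,-2,0],"yaw":0},
    {"dp":[0,-4,0],"yaw":0},
    {"dp":[0,-5,0],"yaw":0},
    {"dp":[0,-5,0],"yaw":0}
  ]
}}

```text
clock: 44.05
eef_pos: [461.7, 207.3, 116.0]
tcp_rot: [3.14, -0.001, 0.086]
contact_force: [-0.7, -6.5, 10.9]
opening: 0.001
grasp_force: 4.9
```

Request:
{"fn": "carry_out", "kwargs": {
  "targets": [
    {"dp":[0,0,-30],"yaw":0},
    {"dp":[0,0,-80],"yaw":0},
    {"dp":[-40,40,-110],"yaw":0},
    {"dp":[-60,100,-110],"yaw":0},
    {"dp":[-60,160,-110],"yaw":0},
    {"dp":[-60,220,-110],"yaw":0},
    {"dp":[-60,280,-110],"yaw":0},
    {"dp":[-60,340,-110],"yaw":0},
    {"dp":[-60,400,-110],"yaw":0},
    {"dp":[-60,400,-110],"yaw":0}
  ]
}}

```text
clock: 45.3
eef_pos: [435.6, -199.4, 225.2]
tcp_rot: [3.141, -0.001, 0.081]
contact_force: [-0.3, -0.4, -0.4]
opening: 0.001
grasp_force: 0.0
```

Run:
```python
from h import *
crop("top",180,185,160,110,5,"pics/c9.png")
```

```text
(no output)
```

View pics/c9.png

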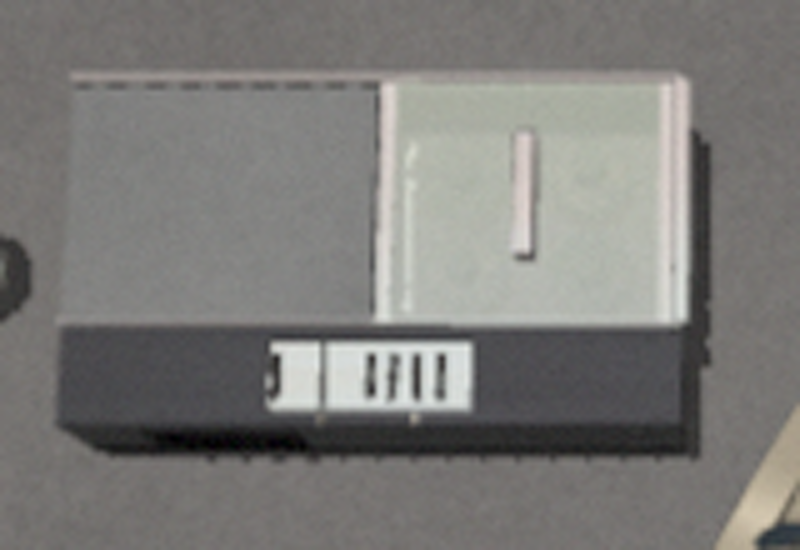

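The vent line (x≈322) is at the open tick, and the lid is flush with the end frame. The robot is clear, so I'm handing in.

```bash
python3 -c "
from rig import r
print(r.sign_off())"
```

```text
the job is handed in; nothing more can be done
None
```

I finished and handed in the job at about 45 s on the robot's clock: all four pots are in the well, the beaker is on the middle of the black mat, the lid is closed and the vent is open; the hand-in returned no verdict.

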